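Lift the hot casserole lid with the lid lifter

ROBOT

A 6-joint arm with a two-finger parallel gripper is mounted at the origin on the work surface. World frame = base frame: x ahead of the robot, y to its left, z up, the work surface at z = 0. Lengths are in mm, angles in rad, forces in N, time in s.
With the tool pointing down it reaches from about 350 to 775 mm from the base axis. Payload 7.3 kg.
Tool frame: the origin (TCP) lies between the finger pads; the fingertips stand 14 mm ahead of it and the grasp point (between the pads) lies 5 mm behind it; z points along the fingers, y is the line along which they close (so a half turn about z gives the same grasp; the last joint's range is limited). The gripper opens to 92 mm and grips with 3 to 60 N. Pads are 19 mm wide; open, the fingers measure 130 mm over their backs; the gripper's body (75 mm by 190 mm) begins 47 mm behind the grasp point.
Start: joints at [1.045, 0.342, 1.524, -0, 1.275, -0.146], TCP at [194.622, 487.612, 240.741] pointing down, gripper open.
Joint ranges: [-2.53, 2.53], [-0.77, 2.02], [0.04, 2.7], [-1, 4.14], [0.28, 2.66], [-3.11, 3.11]. Speed limits (rad/s): [2.57, 2.57, 3.14, 3.14, 3.14, 3.14].

INTERFACE

Orientations are given as [roll, pitch, yaw] about the fixed x, y, z axes, in that order (R = Rz(yaw) Ry(pitch) Rx(roll)).
In Python, from plant import get_obs, cams, close_job gives the robot as it stands. The module is installed in compiled form; this text tells all that it offers.
- The arm moves only by the shell command python3 -m creep 'ROWS'. ROWS is JSON, a list of rows, each an object of numbers: "hand": the opening, from 0 (shut) to 1 (fully open); "tx", "ty", "tz": the shift along the tool's x, y, z in m; "spin": the turn about the tool's z in degrees. In form: [{"hand": .., "tx": .., "ty": .., "tz": .., "spin": ..}, ...]. A call has 1 to 5 rows; each row shifts and turns the commanded pose from where the row before left it, along the tool's axes as they then stand; what a row does not reach is not made up. A row lasts 1/8 s, in which the tool goes at most 62.5 mm and 10.7 degrees, less where a joint would pass 70% of its speed; a pose out of reach is approached as far as the arm can. A call is refused whole if a number of a shift passes 0.0625 or a number of a turn 10.7, either way. A call with a gripper value outside its range is refused whole. The fingers move at their own pace and stop on an object; the grip force is fixed at half the most. Time passes only in rows, so rows that do not move let the fingers close. It gives the time, the measured TCP pose, the force, the opening and the grip force at its end, in the units of the state.
- get_obs(): the state, without advancing time (a new reading comes with each control period).
- cams.capture(name): name is "scene" or "top" or "wrist"; returns a dict with "color" (384x512x3 uint8, red, green, blue), "K" (3x3 intrinsics, pixels), "R" (3x3) and "t" (3): a world point X has camera coordinates R X + t. Camera axes: x right, y down, z forward; pixel columns grow to the right and rows downward; lengths in mm; the calibration is good to about 2 mm. The wrist camera is an equidistant fisheye: a pixel r from the principal point sees the ray r / f radians off the axis. A picture is of the moment at which its call begins. There is no depth.
- close_job(): hands the job in; it is judged then, once.
The state is a dict: "time": time; "joint_positions": joint angles; "dq": joint speeds; "tau": joint torques, N m; "tool_pos": TCP position; "tcp_rot": TCP orientation; "contact_force": force on the tool from outside, world axes, zero at the start; "moment": the same for the moment, N m; "grip_width": finger opening in mm; "finger_force": force on a finger pad.
Only numpy, scipy, OpenCV 4.12 (cv2) and the standard library are available. Lean on these libraries where they do the work, as an engineer would, in place of code of your own. Each camera call takes 0.05 s, during which the arm holds its last target. There are 200 camera calls.

TASK

The casserole has just come out of the oven, so do not touch it or its lid with the gripper: take the lid lifter from its stand (its telescopic shaft may be set to any length), slide its hook under the lid's loop handle, lift the lid off level and balanced, and set it gently down in the middle of the empty cork mat. Unhook without pressing or tugging hard on the lid, hang the lifter back upright in its stand, and leave the mug, tumbler and bowl alone.

Things in the scene. Friction and masses are not known exactly. Their poses are not given: they have to be found in the camera images.
- lifter: Lid lifter hanging upright in the stand by its guard plate, 0.18 kg. Origin: centre line of the shaft at the guard's underside; z up, x the way the hook points. Guard 50 mm (x = -15 to 35) by 42 mm, 5 mm thick; wooden handle 28 mm (x) by 18 mm (y), z = 5 to 75 mm; below the guard a socket 14 by 16 mm, 12 mm long, from which the shaft with the hook comes down.
- lifter_grip (a point): Point in the handle on the shaft line, 48 mm above the lifter's origin: grip here from above, closing along y (18 mm). The shaft (8 mm in x, 10 mm in y) is telescopic and stiff (holds 60 N): the hook's underside is 70 to 94 mm below the lifter's origin, set differently each time and not measured, so the hook's height must be found by feel.
- lifter_nose (a point): Front edge of the guard's underside, x = 35 mm, y = 0, z = 0 in the lifter's frame, above the hook. The hook: a flat steel foot 14 mm wide (y), 6 mm thick, x = -4 to 24 mm, with an upturned lip at x = 18 to 24 mm, so a throat 14 mm long between shaft and lip, where the bar lies (x = 4 to 18 mm). The lip's top is 13 mm above the foot's underside.
- lid: Round enamelled lid, 188 mm across, 0.3 to 0.6 kg, balanced about its centre axis. Origin: centre of its underside, z up. A disc 156 mm across (z = 0 to 6 mm) sits inside the pot with 7 mm play all round, the flange (z = 6 to 12 mm) rests on the pot's rim; the flat top, 128 mm across, is at z = 18 mm and carries the loop handle in its middle.
- loop_bar (a point): Middle of the loop handle's bar, 37.5 mm above the lid's origin. Axes as the lid's: the round steel bar, 8 mm thick, runs along y on two 8 mm posts at y = -22 and +22 mm; the hook goes under it along x, from either side. Opening under the bar: 36 mm wide, 15.5 mm high above the lid's flat top, so the hook has only 2.5 mm to spare in height.
- pot: Heavy round casserole 180 mm across with two ears (232 mm across them, along its x) on a cork trivet, fixed; origin at the centre of the trivet's underside on the table; the rim is 91 mm above it, the lid's origin 85 mm above it at the start.
- mat: Empty round cork mat, 196 mm across, 14 mm thick, fixed; origin at the centre of its underside on the table.
- stand: Wooden bridge-shaped stand, fixed, 80 mm (x = -30 to 50) by 90 mm (y), top at z = 104 mm. The 12 mm top board has a slot, x = -10 to 30 and y = -11 to 11 mm, in which the lifter's hook and shaft hang, hook along the stand's x, the guard on the board. Origin on the table, straight below the shaft of a centrally hung lifter, whose origin is then 104 mm above it.
- mug: Bystander mug, 76 mm across, 95 mm tall, loose; origin at the centre of its underside.
- tumbler: Bystander glass tumbler, 68 mm across, 110 mm tall, loose; origin at the centre of its underside.
- bowl: Bystander bowl, 130 mm across, 55 mm tall, loose; origin at the centre of its underside.
Things that resemble listed ones, but are neither listed nor needed, are in the scene too. What is shaped like the lifter but orange or red is not meant.

How it is judged (in metres and radians):
On the way, in this order (a step that is already met when the one before it is completed fails the run):
1. the lifter is drawn out of its stand (z of lifter in the frame of stand above 0.19 m), for 0.1 s.
2. the lid hangs on the lifter, clear above the pot (z of lid in the frame of pot above 0.105 m and contact force between lifter and lid above 1 N and contact force between lid and pot below 0.1 N), for 0.3 s.
3. the lid rests on the mat, unhooked (horizontal distance between lid and mat below 0.025 m and z of lid in the frame of mat below 0.018 m and contact force between lifter and lid below 0.1 N), for 0.2 s.
At the end, for the whole second after the job is handed in: The lid lies flat (within 0.05 rad) and still on the mat, its centre within 25 mm of the mat's centre; the lifter hangs upright (within 0.1 rad) and still in the stand's slot, its guard down on the board (origin at most 108 mm above the stand's, within 12 mm sideways) (horizontal distance between lid and mat below 0.025 m and z of lid in the frame of mat between 0.01 and 0.018 m and angle between lid's own z axis and vertical below 0.05 rad and linear speed of each of lid, lifter below 0.02 m/s and horizontal distance between lifter and stand below 0.012 m and z of lifter in the frame of stand below 0.108 m and angle between lifter's own z axis and vertical below 0.1 rad); the robot touches nothing.
It fails at once if the gripper or arm touches the hot lid or pot (contact force between any of the arm, the fingers and lid above 0.3 N or contact force between any of the arm, the fingers and pot above 0.3 N).
It fails at once if the lid tips more than 0.25 rad (14 degrees) (angle between lid's own z axis and vertical above 0.25 rad).
It fails at once if the lifter presses or pulls on the lid with more than 20 N (contact force between lifter and lid above 20 N).
It fails at once if the lid is dropped or pressed on the mat with more than 25 N (contact force between lid and mat above 25 N).
It fails at once if a bystander is moved more than 20 mm (distance of any of mug, tumbler, bowl from where it was at the start of the episode above 0.02 m).
It also fails if it takes over 72 s, if anything falls off the work surface, if the arm or the gripper's body presses on something with over 40 N, if the wrist force passes 120 N, or if a joint passes its speed limit or range.

## Working session

There is one attempt and no reset: what is moved stays moved. The work goes in short steps, Python scripts to look and compute and a shell command to move; the robot and the scene stay as the last step left them, time stands still between calls to the robot, and variables do not carry over. Pictures are saved under pics/ and viewed, at most 13 in all, crops included, and the job is handed in when it is done.

```bash
mkdir -p pics; python3 - <<'E'
from plant import get_obs,cams
import cv2,pickle
d={}
for n in("scene","top","wrist"):
    c=cams.capture(n);d[n]=c
    cv2.imwrite(f"pics/{n}0.png",c["color"][:,:,::-1])
pickle.dump(d,open("c0.pkl","wb"))
import numpy as np
st=np.hstack([d["scene"]["color"],d["top"]["color"]])
for n in d: print(n,d[n]["K"].round(1).tolist(),d[n]["R"].round(3).tolist(),d[n]["t"].round(1).tolist())
print(get_obs())
E
```

```text
scene [[373.1, 0.0, 253.3], [0.0, 373.1, 194.8], [0.0, 0.0, 1.0]] [[-0.595, 0.804, 0.003], [0.639, 0.475, -0.605], [-0.488, -0.358, -0.796]] [351.6, -275.9, 1308.8]
top [[352.6, 0.0, 250.9], [0.0, 352.6, 190.4], [0.0, 0.0, 1.0]] [[-0.013, -1.0, -0.011], [-0.998, 0.014, -0.053], [0.053, 0.01, -0.999]] [-29.1, 529.1, 1087.6]
wrist [[297.3, 0.0, 259.3], [0.0, 297.3, 195.0], [0.0, 0.0, 1.0]] [[0.369, 0.929, -0.002], [0.897, -0.356, 0.261], [0.242, -0.098, -0.965]] [-523.5, -33.7, 390.3]
{'time': 0.15, 'joint_positions': array([ 1.04500406e+00,  3.42574643e-01,  1.52481301e+00, -1.33889011e-05,
        1.27539760e+00, -1.45993750e-01]), 'dq': array([-0.00055263, -0.00381481, -0.00315592,  0.00104483, -0.00057053,
       -0.00019063]), 'tau': array([ 9.23236294e-04, -4.31470728e+01, -2.44351834e+01,  7.18542770e-02,
        5.37542591e-02, -5.75976446e-05]), 'tool_pos': array([194.46470076, 487.33724473, 240.19300941]), 'tcp_rot': array([-3.14041089e+00, -1.60825111e-04,  2.76179794e+00]), 'contact_force': array([0.09519967, 0.07430376, 0.54680493]), 'moment': array([ 0.0276865 , -0.07170882,  0.00568549]), 'finger_force': 0.0, 'grip_width': 91.47838067135521}
```

View pics/scene0.png

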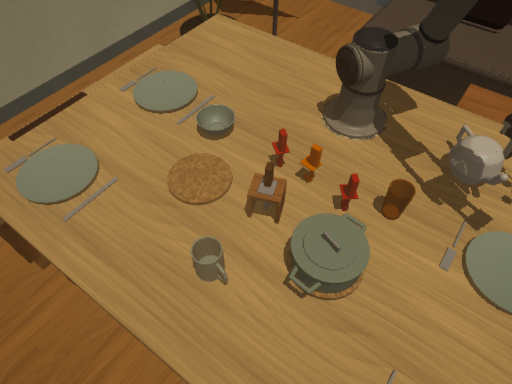

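View pics/top0.png

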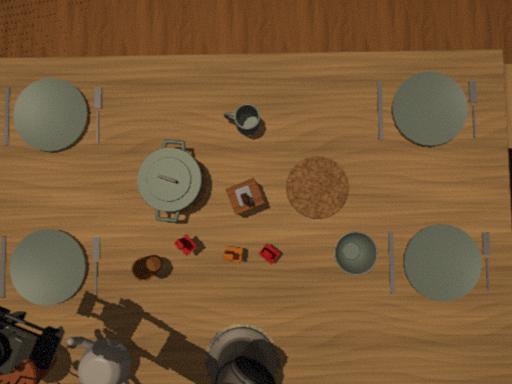

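The scene view shows the stand with its wooden-handled lifter at about (267,190), the pot at (330,248) and the mat at (200,178). In the top view the stand is at (247,197), the pot at (170,180), the mat at (317,187), and the bystanders are the mug (247,119), tumbler (150,266) and bowl (355,253). The red and orange things are decoys. I'll enlarge the important parts.

```bash
python3 - <<'E'
import cv2,pickle,numpy as np
d=pickle.load(open("c0.pkl","rb"))
def crop(n,u,v,w=66,h=50,s=6):
    im=d[n]["color"][v:v+h,u:u+w,::-1]
    im=cv2.resize(im,None,fx=s,fy=s,interpolation=cv2.INTER_CUBIC)
    for i in range(0,w,10):
        cv2.putText(im,str(u+i),(i*s,8),0,.3,(255,255,255),1);cv2.line(im,(i*s,0),(i*s,4 ),(0,0,255),1)
    for i in range(0,h,10):
        cv2.putText(im,str(v+i),(0,i*s+8),0,.3,(255,255,255),1);cv2.line(im,(0,i*s),(6,i*s),(0,0,255),1)
    return im
a=np.vstack([np.hstack([crop("top",215,172),crop("top",137,155)]),np.hstack([crop("scene",235,155),crop("scene",300,220)])])
cv2.imwrite("pics/z1.png",a);print(a.shape)
E
```

```text
(600, 792, 3)
```

View pics/z1.png

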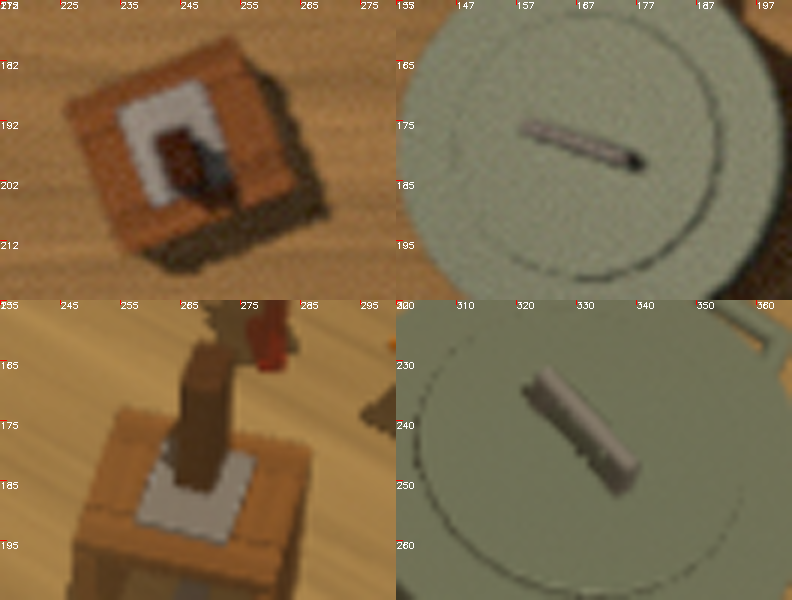

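```bash
cat > h.py <<'E'
import numpy as np,pickle
from scipy.optimize import least_squares
d=pickle.load(open("c0.pkl","rb"))
def ray(n,p,c=None):
    c=c or d[n]; K=c["K"]; v=np.array([(p[0]-K[0,2])/K[0,0],(p[1]-K[1,2])/K[1,1],1.])
    if n=="wrist":
        r=np.hypot(*v[:2]); v=np.array([v[0]/r*np.sin(r),v[1]/r*np.sin(r),np.cos(r)])
    return -c["R"].T@c["t"], c["R"].T@(v/np.linalg.norm(v))
def atz(n,p,z,c=None):
    o,r=ray(n,p,c); return o+r*(z-o[2])/r[2]
def tri(*obs):
    A=0;b=0;L=[]
    for o in obs:
        q,r=ray(*o); P=np.eye(3)-np.outer(r,r); A=A+P;b=b+P@q;L.append((P,q))
    X=np.linalg.solve(A,b); return X.round(1),max(np.linalg.norm(P@(X-q)) for P,q in L).round(1)
E
python3 - <<'E'
from h import *
T=lambda x,y:(215+x/6,172+y/6); S=lambda x,y:(235+x/6,155+(y-300)/6)
LT=lambda x,y:(137+(x-396)/6,155+y/6); LS=lambda x,y:(300+(x-396)/6,220+(y-300)/6)
tc=[T(67,103),T(233,38),T(297,188),T(128,253)]
P=[atz("top",p,104) for p in tc]
for p in P: print("board",p.round(1))
print("ctr",np.mean(P,0).round(1))
# scene corners: left-back(120,408) right-back(310,452) front-right(298,553) front-left(75,517)
for p in [S(120,408),S(310,452),S(298,553),S(75,517)]: print("scn board",atz("scene",p,104).round(1))
for p in [S(138,520),S(228,543),S(257,457)]: print("scn guard",atz("scene",p,109).round(1))
for p in [T(117,108),T(203,80),T(153,207)]: print("top guard",atz("top",p,109).round(1))
for p in [S(175,485),S(213,492)]: print("handle base front",atz("scene",p,109).round(1))
print("handle base top view", atz("top",T(155,133),109).round(1))
print("bar e1",tri(("top",LT(525,127)),("scene",LS(632,470))),"alt",tri(("top",LT(525,127)),("scene",LS(540,380))))
print("bar e2",tri(("top",LT(640,162)),("scene",LS(540,380))))
for n,a in(("top",[LT(525,127),LT(640,162)]),("scene",[LS(632,470),LS(540,380)])):
  print(n,[atz(n,p,124).round(1) for p in a])
print("mat",tri(("top",(317.5,187.5)),("scene",(200,178))),atz("top",(317.5,187.5),14).round(1),atz("scene",(200,178),14).round(1))
E
```

```text
board [528.5  33.7 104. ]
board [558.6 -46.1 104. ]
board [486.4 -75.7 104. ]
board [456.5   5.3 104. ]
ctr [507.5 -20.7 104. ]
scn board [489.9 -69.5 104. ]
scn board [460.1  13.6 104. ]
scn board [510.2  40.5 104. ]
scn board [551.8 -48.2 104. ]
scn guard [540. -23. 109.]
scn guard [527.   15.3 109. ]
scn guard [480.2  -1.6 109. ]
top guard [525.5   9.5 109. ]
top guard [538.3 -31.6 109. ]
top guard [478.2  -7.1 109. ]
handle base front [514.7 -21.4 109. ]
handle base front [508.   -5.9 109. ]
handle base top view [513.3  -8.4 109. ]
bar e1 (array([566.9, 226.4, 116.4]), np.float64(1.3)) alt (array([570.8, 199.4, 161.8]), np.float64(15.2))
bar e2 (array([549.2, 175. , 108.8]), np.float64(3.1))
top [array([566.7, 223.1, 124. ]), array([549.5, 168.9, 124. ])]
scene [array([570.8, 228.4, 124. ]), array([556.9, 180.3, 124. ])]
mat (array([ 5.348e+02, -2.453e+02,  4.000e-01]), np.float64(1.6)) [ 535.  -244.2   14. ] [ 541.7 -235.1   14. ]
```

The crops show the guard's far edge on the hook side, so the stand's yaw is about 21°. The bar runs at about 72°, so the hook should go in at about -18°. I'll turn the tool to yaw 21°, which puts the wrist camera on the hook side. Then I'll look from above the pot and from above the stand.

```bash
python3 -m creep '[{"spin":10.6},{"spin":10.6},{"spin":10.6},{"spin":10.6},{"spin":10.6}]'
python3 -m creep '[{"spin":10.6},{"spin":10.6},{"spin":10.6},{"spin":10.6},{"spin":10.6}]'
python3 -m creep '[{"spin":10.6},{"spin":10.6},{"spin":9.5}]'
```

```text
invalid input at $[0]: expected keys hand, tx, ty, tz, spin
invalid input at $[0]: expected keys hand, tx, ty, tz, spin
invalid input at $[0]: expected keys hand, tx, ty, tz, spin
```

```bash
python3 -m creep '[{"tx":0.024,"ty":0.055},{"tx":0.024,"ty":0.055},{"tx":0.024,"ty":0.055},{"tx":0.024,"ty":0.055},{"tx":0.024,"ty":0.055}]'
python3 -m creep '[{"tx":0.024,"ty":0.055},{"tx":0.024,"ty":0.055},{}]'
python3 - <<'E'
from plant import cams,get_obs
import pickle,cv2
c=cams.capture("wrist");pickle.dump(c,open("w1.pkl","wb"));cv2.imwrite("pics/w1.png",c["color"][:,:,::-1])
o=get_obs();print(o["tool_pos"],o["tcp_rot"],o["joint_positions"])
E
```

```text
[194.50067456 487.42026503 240.31884623] [-3.14072401e+00 -1.25380458e-04  2.76181849e+00] [ 1.04501824e+00  3.42464553e-01  1.52461628e+00 -2.43457244e-06
  1.27538946e+00 -1.46003260e-01]invalid input at $[0]: expected keys hand, tx, ty, tz, spin
invalid input at $[0]: expected keys hand, tx, ty, tz, spin
```

View pics/w1.png

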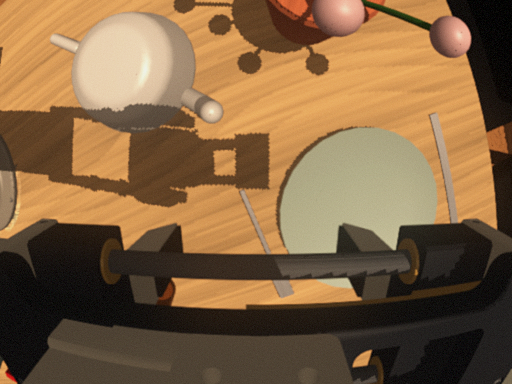

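The wrist view shows only a plate and the teapot, because the moves were refused: every row needs all five keys. I'll repeat them in full.

```bash
python3 -m creep '[{"hand":1,"tx":0,"ty":0,"tz":0,"spin":10.6},{"hand":1,"tx":0,"ty":0,"tz":0,"spin":10.6},{"hand":1,"tx":0,"ty":0,"tz":0,"spin":10.6},{"hand":1,"tx":0,"ty":0,"tz":0,"spin":10.6},{"hand":1,"tx":0,"ty":0,"tz":0,"spin":10.6}]'
python3 -m creep '[{"hand":1,"tx":0,"ty":0,"tz":0,"spin":10.6},{"hand":1,"tx":0,"ty":0,"tz":0,"spin":10.6},{"hand":1,"tx":0,"ty":0,"tz":0,"spin":10.6},{"hand":1,"tx":0,"ty":0,"tz":0,"spin":10.6},{"hand":1,"tx":0,"ty":0,"tz":0,"spin":10.6}]'
python3 -m creep '[{"hand":1,"tx":0,"ty":0,"tz":0,"spin":10.6},{"hand":1,"tx":0,"ty":0,"tz":0,"spin":10.6},{"hand":1,"tx":0,"ty":0,"tz":0,"spin":9.5},{"hand":1,"tx":0,"ty":0,"tz":0,"spin":0}]'
```

```text
time: 0.82
tool_pos: [194.6, 487.5, 240.5]
tcp_rot: [-3.141, 0.0, 1.831]
contact_force: [0.2, -0.5, -0.4]
grip_width: 91.7
finger_force: 0.0
time: 1.45
tool_pos: [194.6, 487.5, 240.5]
tcp_rot: [3.142, 0.0, 0.906]
contact_force: [-0.5, 0.4, -0.0]
grip_width: 91.8
finger_force: 0.0
time: 1.95
tool_pos: [194.6, 487.5, 240.6]
tcp_rot: [3.141, 0.0, 0.377]
contact_force: [0.7, 0.0, -0.3]
grip_width: 91.9
finger_force: 0.0
```

```bash
python3 -m creep '[{"hand":1,"tx":0.017,"ty":0.052,"tz":0,"spin":0},{"hand":1,"tx":0.017,"ty":0.052,"tz":0,"spin":0},{"hand":1,"tx":0.017,"ty":0.052,"tz":0,"spin":0},{"hand":1,"tx":0.017,"ty":0.052,"tz":0,"spin":0},{"hand":1,"tx":0.017,"ty":0.052,"tz":0,"spin":0}]'
python3 -m creep '[{"hand":1,"tx":0.017,"ty":0.052,"tz":0,"spin":0},{"hand":1,"tx":0.017,"ty":0.052,"tz":0,"spin":0},{"hand":1,"tx":0,"ty":0,"tz":0,"spin":0}]'
python3 - <<'E'
from plant import cams,get_obs
import pickle,cv2
c=cams.capture("wrist");pickle.dump(c,open("w1.pkl","wb"));cv2.imwrite("pics/w1b.png",c["color"][:,:,::-1])
o=get_obs();print(o["tool_pos"],o["tcp_rot"],o["joint_positions"])
E
python3 -m creep '[{"hand":1,"tx":-0.020,"ty":0.055,"tz":0,"spin":0},{"hand":1,"tx":-0.020,"ty":0.055,"tz":0,"spin":0},{"hand":1,"tx":-0.020,"ty":0.055,"tz":0,"spin":0},{"hand":1,"tx":0,"ty":0.055,"tz":0,"spin":0},{"hand":1,"tx":0,"ty":0,"tz":0,"spin":0}]'
python3 - <<'E'
from plant import cams,get_obs
import pickle,cv2
c=cams.capture("wrist");pickle.dump(c,open("w2.pkl","wb"));cv2.imwrite("pics/w2.png",c["color"][:,:,::-1])
o=get_obs();print(o["tool_pos"],o["tcp_rot"],o["joint_positions"])
a=cv2.imread("pics/w1b.png");b=cv2.imread("pics/w2.png")
E
```

```text
time: 2.58
tool_pos: [370.1, 275.6, 240.9]
tcp_rot: [-3.141, -0.001, 0.38]
contact_force: [1.6, -0.4, 0.0]
grip_width: 91.8
finger_force: 0.0
time: 2.95
tool_pos: [440.9, 190.1, 240.5]
tcp_rot: [3.141, -0.0, 0.374]
contact_force: [-0.7, -0.1, -0.4]
grip_width: 91.7
finger_force: 0.0
[439.59923531 191.52800883 240.47582341] [-3.14129300e+00  4.25835392e-04  3.75476754e-01] [2.50720359e-01 2.59254277e-01 1.64337117e+00 2.58389136e-04
 1.23942702e+00 1.44595588e+00]
time: 3.62
tool_pos: [464.5, -35.6, 240.7]
tcp_rot: [3.141, -0.0, 0.375]
contact_force: [-0.6, 0.5, -0.2]
grip_width: 91.8
finger_force: 0.0
[463.7937721  -33.86421672 240.49974616] [-3.14069647e+00  2.53767768e-04  3.76147035e-01] [-2.38314009e-01  2.32749779e-01  1.67933311e+00  6.21657040e-04
  1.23023384e+00  9.56127540e-01]
```

View pics/w2.png

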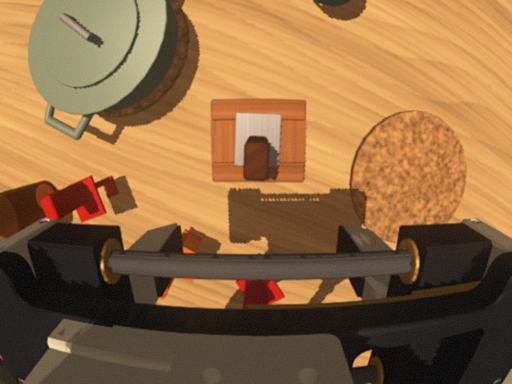

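The wrist view shows the stand square to the image at (258,140), with the handle's top at about (257,143). The lid's bar runs from (62,17) to (99,42), and the mat is at about (410,175). Next come enlarged crops of both wrist views.

```bash
python3 - <<'E'
import cv2,pickle,numpy as np
d={k:pickle.load(open(k+".pkl","rb")) for k in("w1","w2")}
def crop(n,u,v,w=100,h=75,s=4):
    im=d[n]["color"][v:v+h,u:u+w,::-1]
    im=cv2.resize(im,None,fx=s,fy=s,interpolation=cv2.INTER_CUBIC)
    for i in range(0,w,10):
        cv2.putText(im,str(u+i),(i*s,8),0,.3,(255,0,0),1);cv2.line(im,(i*s,0),(i*s,4 ),(0,0,255),1)
    for i in range(0,h,10):
        cv2.putText(im,str(v+i),(0,i*s+8),0,.3,(255,0,0),1);cv2.line(im,(0,i*s),(6,i*s),(0,0,255),1)
    return im
full=cv2.resize(d["w1"]["color"][:300,:,::-1],(400,234)); p=np.zeros((300,400,3),np.uint8);p[:234]=full
a=np.vstack([np.hstack([crop("w2",207,95),p]),np.hstack([crop("w2",30,0),crop("w1",200,90)])])
cv2.imwrite("pics/z2.png",a)
E
```

```text
(no output)
```

View pics/z2.png

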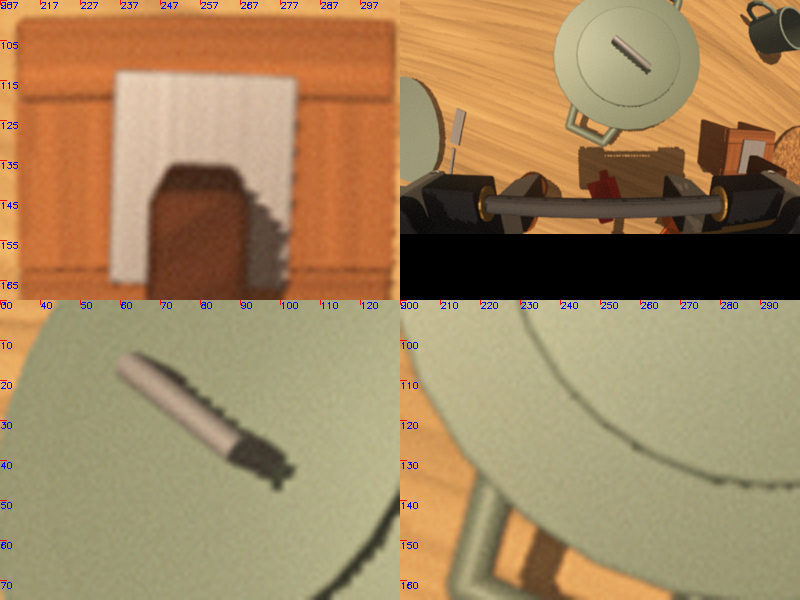

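```bash
cat >> h.py <<'E'
for k in("w1","w2"):
    d[k]=pickle.load(open(f"{k}.pkl","rb"))
_ray=ray
def ray(n,p,c=None):
    return _ray("wrist",p,d[n]) if n[0]=="w" else _ray(n,p,c)
E
python3 - <<'E'
from h import *
import cv2
W=lambda x,y:(207+x/4,95+y/4)
g=[atz("w2",W(*p),109) for p in((115,72),(297,77),(110,283))]
print("guard",[x.round(1) for x in g],np.linalg.norm(g[0]-g[1]).round(1),np.linalg.norm(g[0]-g[2]).round(1))
c=(g[1]+g[2])/2; ax=(g[0]-g[2])/np.linalg.norm(g[0]-g[2]); print("guard ctr",c.round(1),"yaw",np.degrees(np.arctan2(ax[1],ax[0])).round(1),"origin",(c-10*ax).round(1))
b=[atz("w2",W(*p),104) for p in((15,20),(396,20))]
print("board far",[x.round(1) for x in b]); e=b[0]-b[1]; e/=np.linalg.norm(e); xa=np.array([e[1],-e[0],0]); print("yaw",np.degrees(np.arctan2(xa[1],xa[0])).round(1),"stand origin",((b[0]+b[1])/2-50*xa).round(1))
print("handle base w", [atz("w2",W(*p),109).round(1) for p in((168,163),(238,163))])
# lid bar segmentation
def bar(n,u0,u1,v0,v1):
    im=d[n]["color"][v0:v1,u0:u1].astype(int); m=((im[...,0]-im[...,1])>2)&(im.sum(2)>240)
    k,lab,st,cen=cv2.connectedComponentsWithStats(m.astype(np.uint8)); i=1+np.argmax(st[1:,4])
    vs,us=np.nonzero(lab==i); P=np.c_[us+u0,vs+v0].astype(float); (cx,cy),wh,an=cv2.minAreaRect(P.astype(np.float32))
    u,s,vt=np.linalg.svd(P-P.mean(0),full_matrices=False); t=(P-P.mean(0))@vt[0]
    e=[P.mean(0)+vt[0]*np.percentile(t,q) for q in(1,99)]
    print(n,len(P),(round(cx,1),round(cy,1)),np.round(wh,1),[x.round(1) for x in e]); return (cx,cy),e
B={}
for n,r in(("w1",(265,330,35,100)),("w2",(52,105,5,50)),("top",(152,184,170,188)),("scene",(318,344,226,254))):
    B[n]=bar(n,*r); print("  @124",[atz(n,p,126).round(1) for p in(B[n][0],*B[n][1])])
print("tri w1w2",tri(("w1",B["w1"][0]),("w2",B["w2"][0])), "tri all",tri(*[(n,B[n][0]) for n in B]))
# mat by colour
for n,(u0,u1,v0,v1) in(("w2",(345,475,100,250)),("top",(280,355,150,225)),("scene",(160,240,145,210))):
    im=d[n]["color"][v0:v1,u0:u1]; hsv=cv2.cvtColor(im,cv2.COLOR_RGB2HSV); 
    bl=cv2.GaussianBlur(hsv,(0,0),2).astype(int); np.save(f"mat_{n}.npy",bl)
    print(n,"mat center hsv",bl[(v1-v0)//2,(u1-u0)//2],"corner",bl[3,3],bl[3,-4])
E
```

```text
guard [array([524.5,  10.7, 109. ]), array([538.8, -28.6, 109. ]), array([477.8,  -5.9, 109. ])] 41.8 49.6
guard ctr [508.3 -17.2 109. ] yaw 19.6 origin [498.9 -20.6 109. ]
board far [array([527.8,  37.8, 104. ]), array([560.6, -45.4, 104. ])]
yaw 21.6 stand origin [497.7 -22.2 104. ]
handle base w [array([509.2,  -8.4, 109. ]), array([515.1, -23.4, 109. ])]
w1 3024 (297.0, 67.0) [64. 64.] [array([282.3,  33.5]), array([305. , 101.4])]
  @124 [array([558.7, 201. , 126. ]), array([582.3, 223.8, 126. ]), array([533.1, 183.3, 126. ])]
w2 1231 (78.0, 27.0) [44. 52.] [array([53.3, 26.9]), array([104. ,  27.5])]
  @124 [array([558.5, 194. , 126. ]), array([553.5, 228.4, 126. ]), array([563.5, 162. , 126. ])]
top 61 (165.4, 177.7) [18.3  5.4] [array([157.6, 174.7]), array([173.9, 180.7])]
  @124 [array([561.9, 203.1, 126. ]), array([570.9, 225.2, 126. ]), array([553.1, 179.1, 126. ])]
scene 77 (331.8, 239.7) [23.3  3.4] [array([323.8, 231.2]), array([339.5, 247.8])]
  @124 [array([562.3, 203.7, 126. ]), array([553.4, 177.4, 126. ]), array([570.6, 228.2, 126. ])]
tri w1w2 (array([559.8, 200.5, 118. ]), np.float64(0.5)) tri all (array([560.1, 202. , 119.7]), np.float64(3.4))
w2 mat center hsv [ 14 167 194] corner [ 16 151 224] [ 16 152 216]
top mat center hsv [ 14 161 122] corner [ 16 146 139] [ 16 147 133]
scene mat center hsv [ 16 160 144] corner [ 18 145 154] [ 18 143 161]
```

The guard measures 41.8 × 49.6 mm when taken at the stated height, which checks. The lifter's origin is about (498.8, -20.7) and its yaw about 20.6°. I'll grasp it now.

```bash
python3 -m creep '[{"hand":1,"tx":0.0373,"ty":0.0006,"tz":0,"spin":0.8},{"hand":1,"tx":0,"ty":0,"tz":0.03,"spin":0},{"hand":1,"tx":0,"ty":0,"tz":0.03,"spin":0},{"hand":1,"tx":0,"ty":0,"tz":0.0335,"spin":0},{"hand":1,"tx":0,"ty":0,"tz":0,"spin":0}]'
python3 -m creep '[{"hand":0,"tx":0,"ty":0,"tz":0,"spin":0},{"hand":0,"tx":0,"ty":0,"tz":0,"spin":0},{"hand":0,"tx":0,"ty":0,"tz":0,"spin":0},{"hand":0,"tx":0,"ty":0,"tz":0,"spin":0},{"hand":0,"tx":0,"ty":0,"tz":0,"spin":0}]'
python3 - <<'E'
from h import *
import cv2
for n,(u0,u1,v0,v1) in(("w1",(268,325,38,98)),("w2",(52,105,5,50))):
    im=d[n]["color"][v0:v1,u0:u1].astype(int); r=im[...,0]-im[...,1]; print(n,np.percentile(r,[5,50,80,90,95,99]))
    th=(np.percentile(r,50)+np.percentile(r,99.))/2
    m=(r>th)&(im.sum(2)>300)
    k,lab,st,cen=cv2.connectedComponentsWithStats(m.astype(np.uint8)); i=1+np.argmax(st[1:,4])
    vs,us=np.nonzero(lab==i); P=np.c_[us+u0,vs+v0].astype(np.float32); rr=cv2.minAreaRect(P); bx=cv2.boxPoints(rr)
    print(n,len(P),rr); s=sorted([(np.linalg.norm(bx[i]-bx[(i+1)%4]),i) for i in range(4)])
    e=[(bx[i]+bx[(i+1)%4])/2 for _,i in s[:2]]; print(e)
    d[n+"b"]=(rr[0],e); print([atz(n,p,125).round(1) for p in(rr[0],*e)])
print(tri(("w1",d["w1b"][0]),("w2",d["w2b"][0])))
# mat: hue/sat edge
for n,(u0,u1,v0,v1) in(("w2",(345,475,100,222)),("top",(280,355,150,225))):
    b=np.load(f"mat_{n}.npy") if n=="top" else cv2.GaussianBlur(cv2.cvtColor(d[n]["color"][v0:v1,u0:u1],cv2.COLOR_RGB2HSV),(0,0),2).astype(int)
    m=(b[...,0]<=15).astype(np.uint8)if 0 else (b[...,1]>156).astype(np.uint8)
    k,lab,st,cen=cv2.connectedComponentsWithStats(m); i=1+np.argmax(st[1:,4])
    cs,_=cv2.findContours((lab==i).astype(np.uint8),cv2.RETR_EXTERNAL,cv2.CHAIN_APPROX_NONE); c=max(cs,key=len)[:,0]
    c=c[(c[:,0]>1)&(c[:,1]>1)&(c[:,0]<u1-u0-2)&(c[:,1]<v1-v0-2)]+[u0,v0]
    X=np.array([atz(n,p,14)[:2] for p in c]); f=least_squares(lambda q:np.hypot(*(X-q[:2]).T)-q[2],[535,-240,98],loss="soft_l1",f_scale=2)
    print(n,"mat",f.x.round(1),np.abs(f.fun).mean().round(2))
E
```

```text
time: 4.3
tool_pos: [496.8, -18.3, 145.4]
tcp_rot: [-3.138, 0.005, 0.366]
contact_force: [-0.2, 0.7, -0.0]
grip_width: 92.0
finger_force: 0.0
time: 4.92
tool_pos: [498.9, -20.9, 147.4]
tcp_rot: [3.142, -0.0, 0.362]
contact_force: [0.5, -0.3, -0.8]
grip_width: 46.5
finger_force: 0.0
w1 [ 1.  4.  6. 16. 20. 23.]
w1 388 ((296.38232421875, 65.97059631347656), (58.8966178894043, 7.050238609313965), 40.601295471191406)
[array([274.0235  ,  46.805885], dtype=float32), array([318.74115,  85.1353 ], dtype=float32)]
[array([559.5, 201.7, 125. ]), array([568.2, 226. , 125. ]), array([551.5, 177.4, 125. ])]
w2 [ 0.  3.  5. 14. 20. 23.]
w2 233 ((73.63461303710938, 25.326921463012695), (35.78396224975586, 6.753345966339111), 37.87498474121094)
[array([59.51154 , 14.342306], dtype=float32), array([87.75769, 36.31154], dtype=float32)]
[array([559.4, 201.4, 125. ]), array([568.1, 227.3, 125. ]), array([551.5, 178. , 125. ])]
(array([559.5, 201.7, 124.7]), np.float64(0.1))
w2 mat [ 534.5 -241.3   99.2] 0.74
top mat [ 536.7 -243.3   92.1] 0.91
```

The two wrist views agree to 0.1 mm: the bar's middle is at (559.5, 201.6, z 124.7), its x axis is at -18.7° and it is 51.5 mm long. The mat is at (535, -241.5). Now I'll finish closing and lift.

```bash
python3 -m creep '[{"hand":0,"tx":0,"ty":0,"tz":0,"spin":0},{"hand":0,"tx":0,"ty":0,"tz":0,"spin":0},{"hand":0,"tx":0,"ty":0,"tz":0,"spin":0},{"hand":0,"tx":0,"ty":0,"tz":0,"spin":0},{"hand":0,"tx":0,"ty":0,"tz":0,"spin":0}]'
python3 -m creep '[{"hand":0,"tx":0,"ty":0,"tz":-0.01,"spin":0},{"hand":0,"tx":0,"ty":0,"tz":-0.03,"spin":0},{"hand":0,"tx":0,"ty":0,"tz":-0.04,"spin":0},{"hand":0,"tx":0,"ty":0,"tz":-0.04,"spin":0},{"hand":0,"tx":0,"ty":0,"tz":-0.02,"spin":0}]'
```

```text
time: 5.55
tool_pos: [498.7, -20.7, 147.1]
tcp_rot: [-3.141, 0.0, 0.362]
contact_force: [-0.5, 0.3, -1.2]
grip_width: 18.3
finger_force: 30.0
time: 6.18
tool_pos: [499.4, -20.9, 290.2]
tcp_rot: [3.139, -0.004, 0.362]
contact_force: [0.3, -0.9, -1.9]
grip_width: 17.8
finger_force: 30.0
```

```bash
python3 -m creep '[{"hand":0,"tx":0,"ty":0,"tz":0,"spin":9.9},{"hand":0,"tx":0,"ty":0,"tz":0,"spin":9.9},{"hand":0,"tx":0,"ty":0,"tz":0,"spin":9.8},{"hand":0,"tx":0,"ty":0,"tz":0,"spin":9.8},{"hand":0,"tx":0,"ty":0,"tz":0,"spin":0}]'
python3 -m creep '[{"hand":0,"tx":-0.010,"ty":-0.040,"tz":0,"spin":0},{"hand":0,"tx":-0.0125,"ty":-0.055,"tz":0,"spin":0},{"hand":0,"tx":-0.0125,"ty":-0.055,"tz":0,"spin":0},{"hand":0,"tx":-0.0110,"ty":-0.050,"tz":0,"spin":0},{"hand":0,"tx":-0.0083,"ty":-0.030,"tz":0,"spin":0}]'
python3 -m creep '[{"hand":0,"tx":0,"ty":0,"tz":0.02,"spin":0},{"hand":0,"tx":0,"ty":0,"tz":0.02,"spin":0},{"hand":0,"tx":0,"ty":0,"tz":0,"spin":0},{"hand":0,"tx":0,"ty":0,"tz":0,"spin":0}]'
python3 - <<'E'
from plant import cams,get_obs
import cv2,numpy as np,pickle
o=get_obs();print(o["tool_pos"],o["tcp_rot"],o["contact_force"])
c=cams.capture("scene");pickle.dump(c,open("s2.pkl","wb"));w=cams.capture("wrist")
a=cv2.resize(c["color"][160:300,270:400,::-1],None,fx=4,fy=4,interpolation=cv2.INTER_CUBIC)[:560]
b=w["color"][60:340,110:250,::-1];b=w["color"][0:384,120:400,::-1]
b=cv2.resize(b,None,fx=1,fy=1);p=np.zeros((560,280,3),np.uint8);p[:384]=b
cv2.imwrite("pics/h1.png",np.hstack([a,p]))
E
```

```text
time: 6.8
tool_pos: [498.8, -20.9, 287.7]
tcp_rot: [-3.141, -0.0, -0.324]
contact_force: [0.1, 0.4, -1.8]
grip_width: 17.7
finger_force: 30.0
time: 7.42
tool_pos: [520.8, 216.9, 287.4]
tcp_rot: [-3.141, 0.0, -0.319]
contact_force: [0.6, -0.4, -3.0]
grip_width: 17.5
finger_force: 30.0
time: 7.92
tool_pos: [521.4, 214.5, 248.2]
tcp_rot: [-3.141, -0.001, -0.324]
contact_force: [-0.5, 0.2, -1.2]
grip_width: 17.7
finger_force: 30.0
[521.40353418 214.47495236 248.21725724] [-3.14077270e+00 -1.14168228e-03 -3.24323034e-01] [-0.50920541  0.18598471 -1.2233139 ]
```

View pics/h1.png

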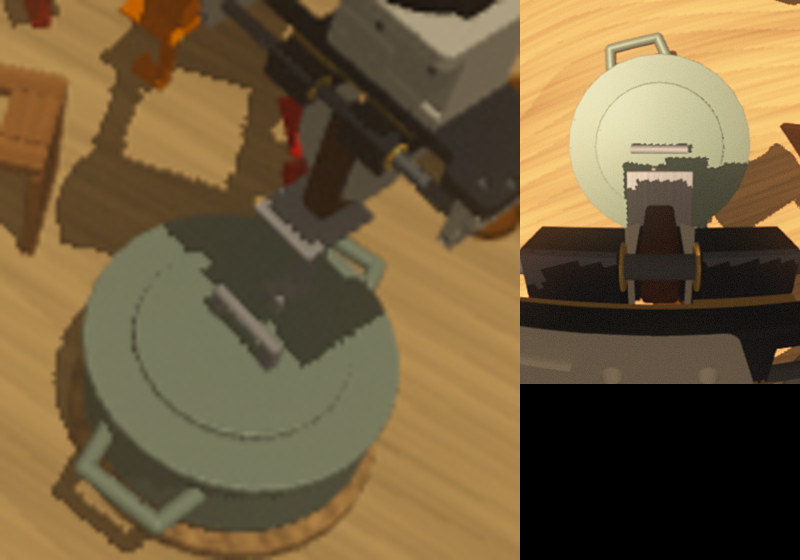

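The scene crop shows the lip tip as a bright spot at about (340,234) in the full image, just behind the bar. In the wrist view the bar is centred on the guard, 661 against 659. I'll estimate the hook's height from the lip tip.

```bash
python3 - <<'E'
from h import *
for z in (106,112,118,124,130,136): print(z,atz("scene",(340,234.2),z).round(1))
E
python3 -m creep '[{"hand":0,"tx":0,"ty":0,"tz":0.003,"spin":0},{"hand":0,"tx":0,"ty":0,"tz":0.002,"spin":0},{"hand":0,"tx":0,"ty":0,"tz":0,"spin":0}]'
```

```text
106 [524.9 209.  106. ]
112 [528.8 209.8 112. ]
118 [532.7 210.7 118. ]
124 [536.6 211.5 124. ]
130 [540.5 212.4 130. ]
136 [544.4 213.2 136. ]
time: 8.4
tool_pos: [520.9, 214.4, 242.0]
tcp_rot: [3.141, 0.0, -0.326]
contact_force: [-0.2, 0.1, -1.3]
grip_width: 17.9
finger_force: 30.0
```

```bash
python3 -m creep '[{"hand":0,"tx":0,"ty":0,"tz":0.0015,"spin":0},{"hand":0,"tx":0,"ty":0,"tz":0.0015,"spin":0},{"hand":0,"tx":0,"ty":0,"tz":0.001,"spin":0},{"hand":0,"tx":0,"ty":0,"tz":0,"spin":0}]' | grep -E "tool|contact"
for i in 1 2 3 ; do :; done
python3 -m creep '[{"hand":0,"tx":0,"ty":0,"tz":0.0005,"spin":0},{"hand":0,"tx":0,"ty":0,"tz":0.0005,"spin":0},{"hand":0,"tx":0,"ty":0,"tz":0,"spin":0}]' | grep -E "tool|contact"
```

```text
tool_pos: [520.9, 214.5, 238.1]
contact_force: [0.1, -0.1, -1.8]
tool_pos: [521.0, 214.5, 237.2]
contact_force: [0.4, -0.3, -1.7]
```

```bash
python3 -m creep '[{"hand":0,"tx":0,"ty":0,"tz":0.0005,"spin":0},{"hand":0,"tx":0,"ty":0,"tz":0.0005,"spin":0},{"hand":0,"tx":0,"ty":0,"tz":0,"spin":0}]' | grep -E "tool|contact"
python3 -m creep '[{"hand":0,"tx":0,"ty":0,"tz":0.0005,"spin":0},{"hand":0,"tx":0,"ty":0,"tz":0.0005,"spin":0},{"hand":0,"tx":0,"ty":0,"tz":0,"spin":0}]' | grep -E "tool|contact"
```

```text
tool_pos: [520.9, 214.5, 236.2]
contact_force: [-0.6, -0.2, -0.8]
tool_pos: [520.9, 214.5, 235.2]
contact_force: [0.1, 0.4, -2.4]
```

```bash
python3 -m creep '[{"hand":0,"tx":0,"ty":0,"tz":0.0005,"spin":0},{"hand":0,"tx":0,"ty":0,"tz":0.0005,"spin":0},{"hand":0,"tx":0,"ty":0,"tz":0,"spin":0}]' | grep -E "tool|contact"
```

```text
tool_pos: [521.0, 214.5, 234.2]
contact_force: [0.1, 0.6, -2.0]
```

```bash
python3 -m creep '[{"hand":0,"tx":0,"ty":0,"tz":0.0005,"spin":0},{"hand":0,"tx":0,"ty":0,"tz":0.0005,"spin":0},{"hand":0,"tx":0,"ty":0,"tz":0,"spin":0}]' | grep -E "tool|contact"
```

```text
tool_pos: [520.9, 214.5, 233.1]
contact_force: [0.4, -0.0, -1.8]
```

```bash
python3 -m creep '[{"hand":0,"tx":0,"ty":0,"tz":0.0005,"spin":0},{"hand":0,"tx":0,"ty":0,"tz":0.0005,"spin":0},{"hand":0,"tx":0,"ty":0,"tz":0,"spin":0}]' | grep -E "tool|contact"
```

```text
tool_pos: [520.9, 214.5, 232.2]
contact_force: [0.4, 0.2, -1.8]
```

```bash
python3 -m creep '[{"hand":0,"tx":0,"ty":0,"tz":0.0005,"spin":0},{"hand":0,"tx":0,"ty":0,"tz":0.0005,"spin":0},{"hand":0,"tx":0,"ty":0,"tz":0,"spin":0}]' | grep -E "tool|contact"
```

```text
tool_pos: [521.0, 214.5, 231.2]
contact_force: [-0.4, -0.1, -1.1]
```

```bash
python3 -m creep '[{"hand":0,"tx":0,"ty":0,"tz":0.0005,"spin":0},{"hand":0,"tx":0,"ty":0,"tz":0.0005,"spin":0},{"hand":0,"tx":0,"ty":0,"tz":0,"spin":0}]' | grep -E "tool|contact"
```

```text
tool_pos: [520.9, 214.5, 230.2]
contact_force: [-0.6, 0.1, -2.0]
```

```bash
python3 -m creep '[{"hand":0,"tx":0,"ty":0,"tz":0.0005,"spin":0},{"hand":0,"tx":0,"ty":0,"tz":0.0005,"spin":0},{"hand":0,"tx":0,"ty":0,"tz":0,"spin":0}]' | grep -E "tool|contact"
```

```text
tool_pos: [521.0, 214.5, 229.2]
contact_force: [0.1, -0.1, -1.3]
```

```bash
python3 - <<'E'
from plant import get_obs
print(get_obs()["moment"],get_obs()["time"])
E
```

```text
[-0.01072183  0.21145859 -0.02298444] 12.275
```

```bash
python3 -m creep '[{"hand":0,"tx":0,"ty":0,"tz":0.0005,"spin":0},{"hand":0,"tx":0,"ty":0,"tz":0.0005,"spin":0},{"hand":0,"tx":0,"ty":0,"tz":0,"spin":0}]' | grep -E "tool|contact"
```

```text
tool_pos: [520.9, 214.5, 228.2]
contact_force: [0.3, 0.3, -2.8]
```

```bash
python3 -m creep '[{"hand":0,"tx":0,"ty":0,"tz":0.0005,"spin":0},{"hand":0,"tx":0,"ty":0,"tz":0.0005,"spin":0},{"hand":0,"tx":0,"ty":0,"tz":0,"spin":0}]' | grep -E "tool|contact"
```

```text
tool_pos: [521.0, 214.5, 227.7]
contact_force: [-1.5, 0.1, 1.7]
```

```bash
python3 -m creep '[{"hand":0,"tx":0,"ty":0,"tz":0.0005,"spin":0},{"hand":0,"tx":0,"ty":0,"tz":0.0005,"spin":0},{"hand":0,"tx":0,"ty":0,"tz":0,"spin":0}]' | grep -E "tool|contact"
```

```text
tool_pos: [521.1, 214.5, 227.6]
contact_force: [-2.7, -0.2, 8.5]
```

Contact is at TCP z ≈ 227.8. I'll go up about 1.2 mm above that and then slide in.

```bash
python3 -m creep '[{"hand":0,"tx":0,"ty":0,"tz":-0.0029,"spin":0},{"hand":0,"tx":0,"ty":0,"tz":0,"spin":0},{"hand":0,"tx":0,"ty":0,"tz":0,"spin":0}]' | grep -E "tool|contact|rot"
python3 -m creep '[{"hand":0,"tx":0.003,"ty":0,"tz":0,"spin":0},{"hand":0,"tx":0.003,"ty":0,"tz":0,"spin":0},{"hand":0,"tx":0.002,"ty":0,"tz":0,"spin":0},{"hand":0,"tx":0,"ty":0,"tz":0,"spin":0}]' | grep -E "tool|contact"
```

```text
tool_pos: [520.9, 214.5, 228.7]
tcp_rot: [3.141, 0.001, -0.326]
contact_force: [-0.2, -0.5, -2.0]
tool_pos: [528.7, 211.8, 229.1]
contact_force: [0.1, 0.0, -2.8]
```

```bash
python3 -m creep '[{"hand":0,"tx":0.0025,"ty":0,"tz":0,"spin":0},{"hand":0,"tx":0.0025,"ty":0,"tz":0,"spin":0},{"hand":0,"tx":0.002,"ty":0,"tz":0,"spin":0},{"hand":0,"tx":0,"ty":0,"tz":0,"spin":0}]' | grep -E "tool|contact"
```

```text
tool_pos: [535.3, 209.6, 229.1]
contact_force: [-0.5, 0.4, -1.7]
```

```bash
python3 -m creep '[{"hand":0,"tx":0.0025,"ty":0,"tz":0,"spin":0},{"hand":0,"tx":0.0025,"ty":0,"tz":0,"spin":0},{"hand":0,"tx":0,"ty":0,"tz":0,"spin":0}]' | grep -E "tool|contact"
```

```text
tool_pos: [540.1, 208.0, 229.1]
contact_force: [-0.1, 0.0, -1.4]
```

```bash
python3 -m creep '[{"hand":0,"tx":0.0025,"ty":0,"tz":0,"spin":0},{"hand":0,"tx":0.0025,"ty":0,"tz":0,"spin":0},{"hand":0,"tx":0.0025,"ty":0,"tz":0,"spin":0},{"hand":0,"tx":0.0021,"ty":0,"tz":0,"spin":0},{"hand":0,"tx":0,"ty":0,"tz":0,"spin":0}]' | grep -E "tool|contact"
python3 -m creep '[{"hand":0,"tx":0,"ty":0,"tz":-0.002,"spin":0},{"hand":0,"tx":0,"ty":0,"tz":-0.002,"spin":0},{"hand":0,"tx":0,"ty":0,"tz":-0.002,"spin":0},{"hand":0,"tx":0,"ty":0,"tz":-0.001,"spin":0},{"hand":0,"tx":0,"ty":0,"tz":0,"spin":0}]' | grep -E "time|tool|contact"
```

```text
tool_pos: [549.2, 204.9, 229.1]
contact_force: [-0.6, 0.3, -1.4]
time: 16.4
tool_pos: [549.0, 205.0, 236.3]
contact_force: [0.2, 0.5, -1.9]
```

```bash
python3 -m creep '[{"hand":0,"tx":0,"ty":0,"tz":-0.001,"spin":0},{"hand":0,"tx":0,"ty":0,"tz":-0.001,"spin":0},{"hand":0,"tx":0,"ty":0,"tz":-0.001,"spin":0},{"hand":0,"tx":0,"ty":0,"tz":-0.001,"spin":0},{"hand":0,"tx":0,"ty":0,"tz":0,"spin":0}]' | grep -E "time|tool|contact|rot"
```

```text
time: 17.02
tool_pos: [549.0, 205.0, 240.1]
tcp_rot: [-3.142, 0.0, -0.326]
contact_force: [-0.2, 0.1, -4.7]
```

```bash
python3 -m creep '[{"hand":0,"tx":0,"ty":0,"tz":-0.002,"spin":0},{"hand":0,"tx":0,"ty":0,"tz":-0.002,"spin":0},{"hand":0,"tx":0,"ty":0,"tz":-0.003,"spin":0},{"hand":0,"tx":0,"ty":0,"tz":-0.003,"spin":0},{"hand":0,"tx":0,"ty":0,"tz":0,"spin":0}]' | grep -E "time|tool|contact|rot"
python3 - <<'E'
from plant import cams,get_obs
import cv2,numpy as np
o=get_obs();print(o["moment"])
c=cams.capture("scene");w=cams.capture("wrist")
a=cv2.resize(c["color"][160:300,270:400,::-1],None,fx=4,fy=4,interpolation=cv2.INTER_CUBIC)[:560]
p=np.zeros((560,280,3),np.uint8);p[:384]=w["color"][0:384,120:400,::-1]
cv2.imwrite("pics/h2.png",np.hstack([a,p]))
E
```

```text
time: 17.65
tool_pos: [549.2, 205.0, 250.5]
tcp_rot: [-3.141, -0.001, -0.326]
contact_force: [-0.7, -1.1, -4.8]
[0.02436954 0.19369567 0.03198863]
```

View pics/h2.png

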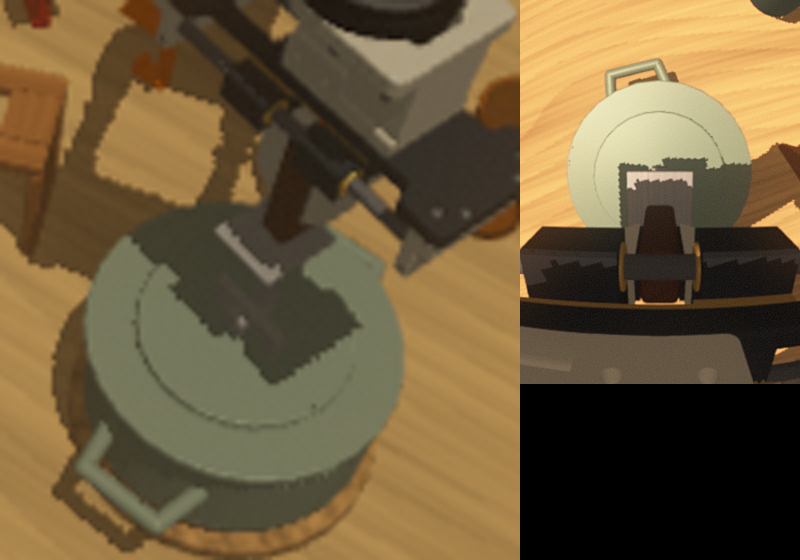

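The lip is past the bar and the lid hangs level. In the wrist view the lid is centred at about (660,165) behind the guard. I'll lift on and carry it.

```bash
python3 -m creep '[{"hand":0,"tx":0,"ty":0,"tz":-0.005,"spin":0},{"hand":0,"tx":0,"ty":0,"tz":-0.008,"spin":0},{"hand":0,"tx":0,"ty":0,"tz":-0.010,"spin":0},{"hand":0,"tx":0,"ty":0,"tz":-0.010,"spin":0},{"hand":0,"tx":0,"ty":0,"tz":-0.010,"spin":0}]' | grep -E "tool|contact"
python3 -m creep '[{"hand":0,"tx":0,"ty":0,"tz":-0.006,"spin":0},{"hand":0,"tx":0,"ty":0,"tz":-0.003,"spin":0},{"hand":0,"tx":0,"ty":0,"tz":0,"spin":0},{"hand":0,"tx":0,"ty":0,"tz":0,"spin":0}]' | grep -E "tool|contact"
python3 -m creep '[{"hand":0,"tx":0.0014,"ty":0.005,"tz":0,"spin":0},{"hand":0,"tx":0.0028,"ty":0.010,"tz":0,"spin":0},{"hand":0,"tx":0.0042,"ty":0.015,"tz":0,"spin":0},{"hand":0,"tx":0.0056,"ty":0.020,"tz":0,"spin":0},{"hand":0,"tx":0.0069,"ty":0.025,"tz":0,"spin":0}]' | grep -E "tool|contact"
python3 -m creep '[{"hand":0,"tx":0.0085,"ty":0.0308,"tz":0,"spin":0},{"hand":0,"tx":0.0085,"ty":0.0308,"tz":0,"spin":0},{"hand":0,"tx":0.0085,"ty":0.0308,"tz":0,"spin":0},{"hand":0,"tx":0.0085,"ty":0.0308,"tz":0,"spin":0},{"hand":0,"tx":0.0085,"ty":0.0308,"tz":0,"spin":0}]' | grep -E "tool|contact"
python3 -m creep '[{"hand":0,"tx":0.0085,"ty":0.0308,"tz":0,"spin":0},{"hand":0,"tx":0.0085,"ty":0.0308,"tz":0,"spin":0},{"hand":0,"tx":0.0085,"ty":0.0308,"tz":0,"spin":0},{"hand":0,"tx":0.0085,"ty":0.0308,"tz":0,"spin":0},{"hand":0,"tx":0.0069,"ty":0.025,"tz":0,"spin":0}]' | grep -E "tool|contact"
python3 -m creep '[{"hand":0,"tx":0.0056,"ty":0.020,"tz":0,"spin":0},{"hand":0,"tx":0.0042,"ty":0.015,"tz":0,"spin":0},{"hand":0,"tx":0.0028,"ty":0.010,"tz":0,"spin":0},{"hand":0,"tx":0.0014,"ty":0.005,"tz":0,"spin":0},{"hand":0,"tx":0,"ty":0,"tz":0,"spin":0}]' | grep -E "time|tool|contact|rot"
python3 - <<'E'
from plant import cams,get_obs
import cv2,numpy as np
c=cams.capture("scene");w=cams.capture("wrist");t=cams.capture("top")
p=np.zeros((560,792,3),np.uint8);p[:384,:512]=w["color"][:,:,::-1]
p[:384,512:792]=cv2.resize(t["color"][130:268,250:350,::-1],(280,384),interpolation=cv2.INTER_CUBIC)
p[384:,:400]=cv2.resize(c["color"][120:208,120:320,::-1],(400,176),interpolation=cv2.INTER_CUBIC)
cv2.imwrite("pics/m1.png",p)
E
```

```text
tool_pos: [549.1, 205.0, 294.1]
contact_force: [-0.1, -0.1, -4.7]
tool_pos: [548.9, 205.0, 301.7]
contact_force: [-0.4, -0.5, -4.8]
tool_pos: [544.6, 125.5, 302.2]
contact_force: [0.5, 0.3, -4.8]
tool_pos: [535.2, -34.6, 302.4]
contact_force: [0.6, 0.3, -5.7]
tool_pos: [526.1, -188.3, 302.2]
contact_force: [0.8, -0.2, -5.8]
time: 21.38
tool_pos: [524.4, -237.4, 302.0]
tcp_rot: [-3.141, 0.0, -0.325]
contact_force: [-0.8, 0.8, -5.0]
```

View pics/m1.png

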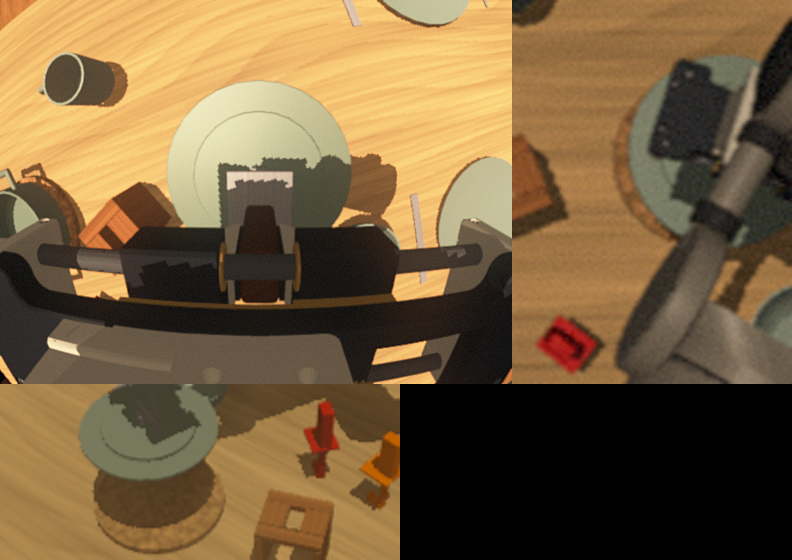

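The lid hangs level over the mat. I'll lower it.

```bash
python3 -m creep '[{"hand":0,"tx":0,"ty":0,"tz":0.004,"spin":0},{"hand":0,"tx":0,"ty":0,"tz":0.008,"spin":0},{"hand":0,"tx":0,"ty":0,"tz":0.014,"spin":0},{"hand":0,"tx":0,"ty":0,"tz":0.018,"spin":0},{"hand":0,"tx":0,"ty":0,"tz":0.018,"spin":0}]' | grep -E "tool|contact"
python3 -m creep '[{"hand":0,"tx":0,"ty":0,"tz":0.018,"spin":0},{"hand":0,"tx":0,"ty":0,"tz":0.018,"spin":0},{"hand":0,"tx":0,"ty":0,"tz":0.014,"spin":0},{"hand":0,"tx":0,"ty":0,"tz":0.008,"spin":0},{"hand":0,"tx":0,"ty":0,"tz":0.004,"spin":0}]' | grep -E "tool|contact"
python3 -m creep '[{"hand":0,"tx":0,"ty":0,"tz":0.002,"spin":0},{"hand":0,"tx":0,"ty":0,"tz":0.002,"spin":0},{"hand":0,"tx":0,"ty":0,"tz":0.001,"spin":0},{"hand":0,"tx":0,"ty":0,"tz":0,"spin":0}]' | grep -E "time|tool|contact|rot"
```

```text
tool_pos: [524.1, -237.4, 238.5]
contact_force: [0.4, 1.0, -5.9]
tool_pos: [524.4, -237.6, 177.7]
contact_force: [1.3, -0.0, -5.4]
time: 23.28
tool_pos: [524.4, -237.6, 173.2]
tcp_rot: [-3.142, -0.0, -0.326]
contact_force: [-0.0, 0.1, -4.7]
```

```bash
python3 -m creep '[{"hand":0,"tx":0,"ty":0,"tz":0.001,"spin":0},{"hand":0,"tx":0,"ty":0,"tz":0.001,"spin":0},{"hand":0,"tx":0,"ty":0,"tz":0.001,"spin":0},{"hand":0,"tx":0,"ty":0,"tz":0.001,"spin":0},{"hand":0,"tx":0,"ty":0,"tz":0,"spin":0}]' | grep -E "time|tool|contact|rot"
```

```text
time: 23.9
tool_pos: [524.4, -237.6, 169.0]
tcp_rot: [-3.141, 0.0, -0.326]
contact_force: [0.2, -0.4, -5.4]
```

```bash
python3 -m creep '[{"hand":0,"tx":0,"ty":0,"tz":0.001,"spin":0},{"hand":0,"tx":0,"ty":0,"tz":0.0005,"spin":0},{"hand":0,"tx":0,"ty":0,"tz":0.0005,"spin":0},{"hand":0,"tx":0,"ty":0,"tz":0,"spin":0}]' | grep -E "time|tool|contact"
```

```text
time: 24.4
tool_pos: [524.4, -237.6, 167.1]
contact_force: [-0.6, -0.2, -4.3]
```

```bash
python3 -m creep '[{"hand":0,"tx":0,"ty":0,"tz":0.0005,"spin":0},{"hand":0,"tx":0,"ty":0,"tz":0.0005,"spin":0},{"hand":0,"tx":0,"ty":0,"tz":0,"spin":0}]' | grep -E "time|tool|contact"
```

```text
time: 24.78
tool_pos: [524.5, -237.6, 166.3]
contact_force: [0.4, -0.2, -3.9]
```

```bash
python3 -m creep '[{"hand":0,"tx":0,"ty":0,"tz":0.0005,"spin":0},{"hand":0,"tx":0,"ty":0,"tz":0.0005,"spin":0},{"hand":0,"tx":0,"ty":0,"tz":0,"spin":0}]' | grep -E "time|tool|contact"
```

```text
time: 25.15
tool_pos: [524.6, -237.6, 165.3]
contact_force: [-0.7, -0.3, -1.8]
```

```bash
python3 -m creep '[{"hand":0,"tx":0,"ty":0,"tz":0.002,"spin":0},{"hand":0,"tx":0,"ty":0,"tz":0.002,"spin":0},{"hand":0,"tx":0,"ty":0,"tz":0.002,"spin":0},{"hand":0,"tx":0,"ty":0,"tz":0.001,"spin":0},{"hand":0,"tx":0,"ty":0,"tz":0,"spin":0}]' | grep -E "time|tool|contact"
```

```text
time: 25.78
tool_pos: [524.4, -237.6, 158.0]
contact_force: [-0.2, 0.2, -2.0]
```

```bash
python3 -m creep '[{"hand":0,"tx":-0.002,"ty":0,"tz":0,"spin":0},{"hand":0,"tx":-0.0025,"ty":0,"tz":0,"spin":0},{"hand":0,"tx":-0.0025,"ty":0,"tz":0,"spin":0},{"hand":0,"tx":0,"ty":0,"tz":0,"spin":0}]' | grep -E "time|tool|contact"
```

```text
time: 26.28
tool_pos: [517.6, -235.3, 158.2]
contact_force: [0.1, 0.1, -2.8]
```

```bash
python3 -m creep '[{"hand":0,"tx":-0.002,"ty":0,"tz":0,"spin":0},{"hand":0,"tx":-0.002,"ty":0,"tz":0,"spin":0},{"hand":0,"tx":-0.002,"ty":0,"tz":0,"spin":0},{"hand":0,"tx":0,"ty":0,"tz":0,"spin":0}]' | grep -E "time|tool|contact"
```

```text
time: 26.78
tool_pos: [511.9, -233.4, 158.1]
contact_force: [1.1, 0.3, -1.0]
```

```bash
python3 -m creep '[{"hand":0,"tx":-0.003,"ty":0,"tz":0,"spin":0},{"hand":0,"tx":-0.004,"ty":0,"tz":0,"spin":0},{"hand":0,"tx":-0.005,"ty":0,"tz":0,"spin":0},{"hand":0,"tx":-0.006,"ty":0,"tz":0,"spin":0},{"hand":0,"tx":-0.006,"ty":0,"tz":0,"spin":0}]' | grep -E "time|tool|contact"
python3 -m creep '[{"hand":0,"tx":0,"ty":0,"tz":0,"spin":0},{"hand":0,"tx":0,"ty":0,"tz":-0.005,"spin":0},{"hand":0,"tx":0,"ty":0,"tz":-0.01,"spin":0},{"hand":0,"tx":0,"ty":0,"tz":-0.02,"spin":0},{"hand":0,"tx":0,"ty":0,"tz":-0.04,"spin":0}]' | grep -E "time|tool|contact"
python3 -m creep '[{"hand":0,"tx":0,"ty":0,"tz":-0.05,"spin":0},{"hand":0,"tx":0,"ty":0,"tz":0,"spin":0},{"hand":0,"tx":0,"ty":0,"tz":0,"spin":0}]' | grep -E "time|tool|contact"
python3 - <<'E'
from plant import cams,get_obs
import cv2,numpy as np
c=cams.capture("scene");w=cams.capture("wrist")
p=np.zeros((560,792,3),np.uint8);p[:384,:512]=w["color"][:,:,::-1]
p[384:,:400]=cv2.resize(c["color"][120:208,120:320,::-1],(400,176),interpolation=cv2.INTER_CUBIC)
cv2.imwrite("pics/m2.png",p);print(get_obs()["tool_pos"],get_obs()["tcp_rot"])
E
```

```text
time: 27.4
tool_pos: [488.9, -225.6, 158.1]
contact_force: [0.0, -0.5, -0.9]
time: 28.02
tool_pos: [488.8, -225.4, 233.2]
contact_force: [0.9, -0.3, -1.7]
time: 28.4
tool_pos: [489.1, -225.6, 282.9]
contact_force: [-0.8, -0.2, -2.3]
[ 488.791524   -225.38328941  281.7842559 ] [-3.14084013e+00  2.65229273e-03 -3.25638614e-01]
```

View pics/m2.png

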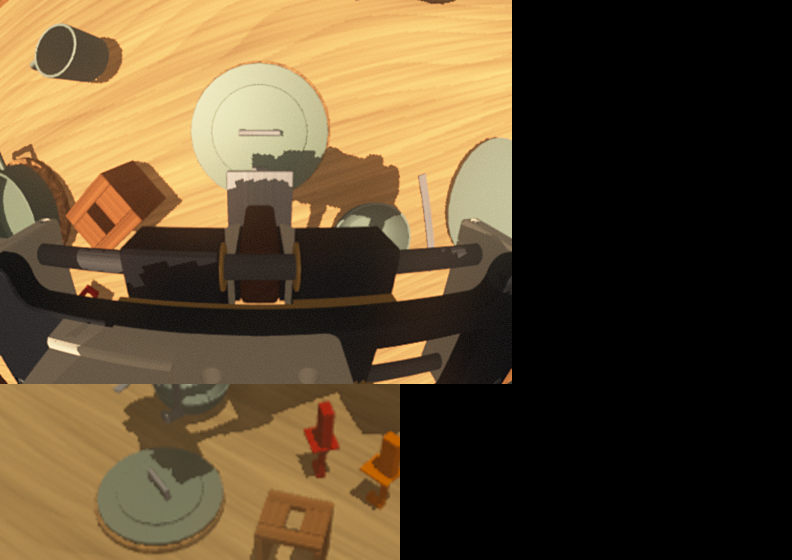

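The lid lies centred and flat on the mat (wrist view, about (260,130)), and the lifter is free. I'll go back to the stand now.

```bash
python3 -m creep '[{"hand":0,"tx":0,"ty":0,"tz":0,"spin":-9.9},{"hand":0,"tx":0,"ty":0,"tz":0,"spin":-9.9},{"hand":0,"tx":0,"ty":0,"tz":0,"spin":-9.8},{"hand":0,"tx":0,"ty":0,"tz":0,"spin":-9.8},{"hand":0,"tx":0,"ty":0,"tz":0,"spin":0}]' | grep -E "tool|rot"
python3 -m creep '[{"hand":0,"tx":0.0134,"ty":-0.031,"tz":0,"spin":0},{"hand":0,"tx":0.0214,"ty":-0.049,"tz":0,"spin":0},{"hand":0,"tx":0.0214,"ty":-0.049,"tz":0,"spin":0},{"hand":0,"tx":0.0170,"ty":-0.039,"tz":0,"spin":0},{"hand":0,"tx":0.0086,"ty":-0.020,"tz":0,"spin":0}]' | grep -E "tool|rot"
python3 -m creep '[{"hand":0,"tx":0,"ty":0,"tz":0.025,"spin":0},{"hand":0,"tx":0,"ty":0,"tz":0.01,"spin":0},{"hand":0,"tx":0,"ty":0,"tz":0,"spin":0},{"hand":0,"tx":0,"ty":0,"tz":0,"spin":0}]' | grep -E "time|tool|rot|contact"
```

```text
tool_pos: [489.0, -225.5, 281.9]
tcp_rot: [-3.14, 0.001, 0.36]
tool_pos: [498.9, -18.8, 282.6]
tcp_rot: [-3.141, 0.001, 0.36]
time: 30.25
tool_pos: [499.6, -21.4, 248.7]
tcp_rot: [3.141, -0.001, 0.36]
contact_force: [0.4, -0.2, -0.7]
```

```bash
python3 -m creep '[{"hand":0,"tx":-0.0006,"ty":-0.001,"tz":0,"spin":0},{"hand":0,"tx":0,"ty":0,"tz":0.01,"spin":0},{"hand":0,"tx":0,"ty":0,"tz":0.006,"spin":0},{"hand":0,"tx":0,"ty":0,"tz":0.006,"spin":0},{"hand":0,"tx":0,"ty":0,"tz":0.006,"spin":0}]' | grep -E "time|tool|rot|contact"
```

```text
time: 30.88
tool_pos: [498.3, -20.2, 219.6]
tcp_rot: [-3.141, 0.0, 0.362]
contact_force: [0.3, 0.1, -2.1]
```

```bash
python3 -m creep '[{"hand":0,"tx":0,"ty":0,"tz":0.01,"spin":0},{"hand":0,"tx":0,"ty":0,"tz":0.01,"spin":0},{"hand":0,"tx":0,"ty":0,"tz":0.01,"spin":0},{"hand":0,"tx":0,"ty":0,"tz":0.01,"spin":0},{"hand":0,"tx":0,"ty":0,"tz":0.01,"spin":0}]' | grep -E "time|tool|rot|contact"
```

```text
time: 31.5
tool_pos: [498.4, -20.2, 169.4]
tcp_rot: [-3.142, -0.0, 0.362]
contact_force: [-0.2, 1.0, -2.1]
```

```bash
python3 -m creep '[{"hand":0,"tx":0,"ty":0,"tz":0.008,"spin":0},{"hand":0,"tx":0,"ty":0,"tz":0.006,"spin":0},{"hand":0,"tx":0,"ty":0,"tz":0.003,"spin":0},{"hand":0,"tx":0,"ty":0,"tz":0.003,"spin":0},{"hand":0,"tx":0,"ty":0,"tz":0,"spin":0}]' | grep -E "time|tool|rot|contact"
```

```text
time: 32.12
tool_pos: [498.3, -20.2, 150.1]
tcp_rot: [-3.141, 0.0, 0.362]
contact_force: [-0.1, 0.6, -1.5]
```

```bash
python3 -m creep '[{"hand":0,"tx":0,"ty":0,"tz":0.001,"spin":0},{"hand":0,"tx":0,"ty":0,"tz":0.001,"spin":0},{"hand":0,"tx":0,"ty":0,"tz":0.0005,"spin":0},{"hand":0,"tx":0,"ty":0,"tz":0.0005,"spin":0},{"hand":0,"tx":0,"ty":0,"tz":0,"spin":0}]' | grep -E "time|tool|rot|contact"
```

```text
time: 32.75
tool_pos: [498.4, -20.2, 147.1]
tcp_rot: [-3.142, -0.0, 0.362]
contact_force: [0.5, 0.6, -1.7]
```

```bash
python3 -m creep '[{"hand":0,"tx":0,"ty":0,"tz":0.0005,"spin":0},{"hand":0,"tx":0,"ty":0,"tz":0,"spin":0}]' | grep -E "time|tool|rot|contact"
```

```text
time: 33.0
tool_pos: [498.4, -20.2, 147.1]
tcp_rot: [3.141, -0.0, 0.362]
contact_force: [-2.0, 0.2, 4.9]
```

Guard is on the board. I'll release and retreat.

```bash
python3 -m creep '[{"hand":0.3,"tx":0,"ty":0,"tz":0,"spin":0},{"hand":0.6,"tx":0,"ty":0,"tz":0,"spin":0},{"hand":0.8,"tx":0,"ty":0,"tz":0,"spin":0},{"hand":0.8,"tx":0,"ty":0,"tz":0,"spin":0},{"hand":0.8,"tx":0,"ty":0,"tz":0,"spin":0}]' | grep -E "tool|grip_w|contact"
python3 -m creep '[{"hand":0.8,"tx":0,"ty":0,"tz":-0.01,"spin":0},{"hand":0.8,"tx":0,"ty":0,"tz":-0.03,"spin":0},{"hand":0.8,"tx":0,"ty":0,"tz":-0.05,"spin":0},{"hand":0.8,"tx":0,"ty":0,"tz":-0.05,"spin":0},{"hand":0.8,"tx":-0.03,"ty":0,"tz":0,"spin":0}]' | grep -E "time|tool|grip_w|contact"
python3 -m creep '[{"hand":0.8,"tx":0,"ty":0,"tz":0,"spin":0},{"hand":0.8,"tx":0,"ty":0,"tz":0,"spin":0},{"hand":0.8,"tx":0,"ty":0,"tz":0,"spin":0},{"hand":0.8,"tx":0,"ty":0,"tz":0,"spin":0}]' | grep -E "time|tool"
python3 - <<'E'
from plant import cams,get_obs
import cv2,numpy as np,pickle
w=cams.capture("wrist");pickle.dump(w,open("w3.pkl","wb"))
s=cams.capture("scene")
p=np.zeros((584,512,3),np.uint8);p[:384]=w["color"][:,:,::-1]
p[384:,:400]=cv2.resize(s["color"][130:230,150:350,::-1],(400,200))
cv2.imwrite("pics/e1.png",p)
E
```

```text
tool_pos: [498.4, -20.2, 146.6]
contact_force: [-0.4, -0.3, -0.3]
grip_width: 63.0
time: 34.25
tool_pos: [472.7, -31.1, 291.2]
contact_force: [-0.0, -0.6, -1.0]
grip_width: 73.6
time: 34.75
tool_pos: [470.6, -30.7, 286.2]
```

View pics/e1.png

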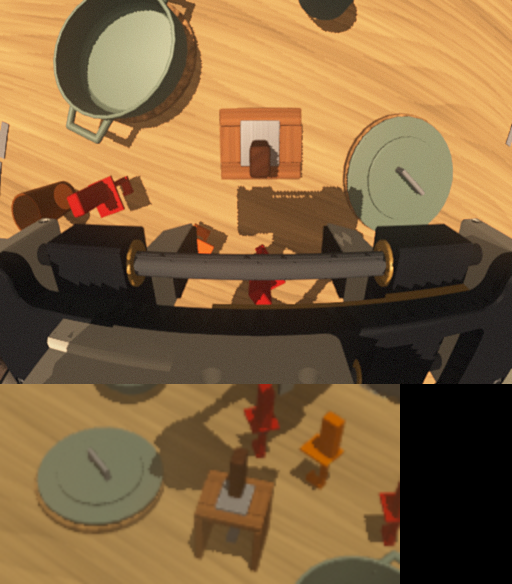

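The picture shows the lifter upright in its stand at (260,145) and the lid flat and centred on the mat at (398,172). The gripper touches nothing, so I'm handing in.

```bash
python3 -c "
from plant import close_job
print(close_job())"
```

```text
the job is handed in; nothing more can be done
None
```

The lid is lying flat in the middle of the cork mat, the lifter is hanging upright in its stand, and I handed the job in at about 35 s of the 72 s allowed; the hand-in returned no verdict.

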